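# Tighten a grain mill's castle nut to the next slot and lock it with its pin

## Task

The grain mill has been cleaned and its running stone has to be fastened again. Tighten the castle nut (clockwise) until you feel it seat on its disc washer, then carry on only to the first slot that lines up with the cross hole in the spindle, and no further, so that the washer is not crushed. Then slide the locking pin gently, without forcing it, through slot and hole until its collar is up against the nut, let go of it there, and leave the hopper and the jars where they stand.

Things in the scene. Friction and masses are not known exactly. Their poses are not given: they have to be found in the camera images.
- mill: table-top grain mill, hopper off: beech box 184 x 184 mm, top at z 0.102 m, fixed to the worktop; on it a wooden rim ring 168 mm across, 121 mm high, and inside that the grey running stone, 132 mm across, flat top at z 0.128 m. Origin on the worktop under the spindle axis; x points away from the spout. It stays still.
- spindle: upright threaded steel spindle, 19 mm thick, in the middle of the stone, locked against turning. Origin on its axis at the stone's top (z 0.128 m); top end 38 mm above that. Its x axis is the direction of the cross hole.
- cross_hole (a point): centre of the through cross hole in the spindle: 8 mm octagonal hole, open at both ends, on the spindle axis 24.5 mm above the stone's top (z 0.1525 m). x runs along the hole (either end may be used), z up. The end at -x always faces the robot, within 0.8 rad.
- washer_top (a point): centre of the top face of the round disc washer under the nut, 43 mm across, 4 mm thick, lying on the stone (z 0.132 m); z up, axes as the spindle.
- nut: steel castle nut on the spindle: hexagon 40 mm across flats (46 across corners), 26 mm high; its crown has six slots, one in the middle of each flat, 8 mm wide, open upward, floor 15 mm above the underside. Origin mid underside, z up; x points through the middle of a flat, along a slot (slots every 60 degrees). Grip it across two flats. Clockwise from above it goes down, 4 mm a turn.
- nut_face (a point): centre of the nut's underside; level with washer_top at the seat, under 1 mm below it when tight: feel the moment instead. It starts 0.3 to 2.3 rad short of the seat and runs with a steady 0.10 N m; at the seat the moment jumps to 0.40 N m and climbs by 0.25 N m per radian from there. It stays where it is left; turned back it leaves the seat at 0.10 N m.
- slot_a (a point): middle of the first slot line, on the axis 20.5 mm above the nut's underside; x runs along that slot and on through the one across. The first slot in line with the hole after the seat comes 0.38 to 0.84 rad past it, where turning on takes 0.35 to 0.6 N m; one slot earlier the nut is loose (0.1 N m), one slot later overtightened.
- slot_b (a point): the same for the second slot line, 60 degrees counter-clockwise from the first. To feel the nut at a slot, creep the last 0.1 rad in steps of 0.01 to 0.02: a fast stop springs back and hides the moment.
- slot_c (a point): the same for the third slot line, 120 degrees counter-clockwise from the first
- lock_pin: locking pin, 60 g, loose on the worktop, on the flat foot of its grip: an upright beech block 20 (x) x 12 (y) x 30 (z) mm. Origin mid foot, z up; pinch it across its 12 mm (along y) from above. A steel shank points along +x, 16 mm above the foot: a collar 12 mm thick from x = 10 to 18 mm, then 6 mm thick to x = 68 mm, the last 9 mm tapered. The collar's end face comes up against the nut's flat.
- pin_mid (a point): point on the pin's centre line 38 mm ahead of the grip's centre (20 mm past the collar) and 16 mm above the foot; it lies in the middle of the cross hole when the pin is home. x along the shank toward the tip.
- mill_hopper: the mill's wooden hopper bowl, 176 mm across, 85 mm high, standing on the worktop to the right of the mill; origin in the middle of its underside. Bystander.
- brush_jar: glass with a dish brush in it, 54 x 74 mm, 235 mm high, far left of the mill; origin under its middle. Bystander.
- store_jar: glass storage jar with a green lid, 90 mm across, 165 mm high, right of the hopper; origin under its middle. Bystander.
There are look-alikes about, which are no part of the job. What is meant by the lock_pin is not red, and is the smaller of those in its own colour.

How it is judged:
By the outcome, as a careful person would: the job done as asked, in the order asked, and still so for the second after the job is handed in, with the robot touching nothing.
It also fails if it takes over 72 s, if anything falls off the work surface, if the arm or the gripper's body presses on something with over 40 N, if the wrist force passes 120 N, or if a joint passes its speed limit or range.

## Robot

A 7-joint arm with a two-finger parallel gripper is mounted at the origin on a cart in front of the work surface, level with it; the furniture and walls round the work are solid. World frame = base frame: x ahead of the robot, y to its left, z up, the work surface at z = 0. Lengths are in mm, angles in rad, forces in N, time in s.
With the tool pointing down it reaches from about 425 to 875 mm from the base axis. Payload 9.9 kg.
Tool frame: the origin (TCP) lies at the very end of the fingers, on their centre line; the grasp point (between the pads) lies manip.grip_depth behind it (manip.grip_depth is the distance from the TCP to the grasp point, in mm); z points along the fingers, y is the line along which they close (so a half turn about z gives the same grasp; the last joint's range is limited). The gripper opens to 85 mm and grips with 20 to 120 N. Pads are 22 mm wide; open, the fingers measure 114 mm over their backs; the gripper's body (76 mm by 85 mm) begins 54 mm behind the grasp point. The pads swing forward as they close: fully open they stand 13 mm farther back than shut.
Start: joints at [-1.355, 0.576, 0.025, 1.437, -0.015, 1.129, -0.057], TCP at [199.34, 644.897, 231.289] pointing down, gripper open.
Joint ranges: [-2.76, 2.76], [-0.34, 2.15], [-1.52, 1.57], [0.19, 2.46], [-1.09, 4.23], [0.17, 1.99], [-2.82, 2.82]. Speed limits (rad/s): [2.22, 2.22, 3.01, 3.01, 3.14, 3.14, 3.14].

## Interface

Orientations are given as a rotation vector (axis times angle).
In Python, from cell import manip, ik, readout, optics gives the robot as it stands. The module is installed in compiled form; this text tells all that it offers. Calls block until the motion is done:
- manip.movep(position, orientation): joint-space move of the TCP to a pose.
- manip.move_linear(position, v=150, ori=None, contact_N=None): straight line of the TCP; ori=None keeps the orientation; v is the mean speed in mm/s. With contact_N (N) it stops when the force on the tool has changed by that much, and returns True; else False.
- manip.movej(angles): joint-space move.
- manip.set_gripper(opening): finger opening in mm; the grip force is fixed at half the most; returns when the fingers have stopped.
- manip.wait(seconds).
- ik(position, orientation): joint angles nearest the present ones, or None.
- readout.observe(): the state.
- optics.capture(name): name is "scene" or "side" or "wrist"; returns a dict with "image" (480x640x3 uint8, blue, green, red), "range_z" (480x640 float32, mm along the optical axis (not along the pixel's ray), 0 where there is no reading), "fx", "fy", "cx", "cy" (pixels), "R" (3x3) and "t" (3): a world point X has camera coordinates R X + t. Camera axes: x right, y down, z forward; pixel columns grow to the right and rows downward; lengths in mm; the calibration is good to about 2 mm. A picture is of the moment at which its call begins.
A pose or a line that the arm cannot do raises manip.Unreachable and nothing moves.
- manip.hand_in(): hands the job in; it is judged then, once.
The state is a dict: "time": time; "joints": joint angles; "qd": joint speeds; "joint_torque": joint torques, N m; "position": TCP position; "eef_rot": TCP orientation; "wrist_force": force on the tool from outside, world axes, zero at the start; "moment": the same for the moment, N m; "opening": finger opening in mm; "grip_force": force on a finger pad.
Only numpy, scipy, OpenCV 4.12 (cv2) and the standard library are available. Lean on these libraries where they do the work, as an engineer would, in place of code of your own. Each camera call takes 0.05 s, during which the arm holds its last target. There are 200 camera calls.

## Working session

There is one attempt and no reset: what is moved stays moved. The work goes in short steps, each a Python script; the robot and the scene stay as the last script left them, time stands still between calls to the robot, and variables do not carry over. Pictures are saved under pics/ and viewed, at most 10 in all, crops included, and the job is handed in when it is done.

```bash
mkdir -p pics; cat > h.py <<'E'
import numpy as np, cv2
from cell import manip, ik, readout, optics
def ray(c,u,v,z):
    R=np.array(c["R"]);t=np.array(c["t"]).ravel()
    o=-R.T@t; d=R.T@np.array([(u-c["cx"])/c["fx"],(v-c["cy"])/c["fy"],1.])
    return o+d*(z-o[2])/d[2]
def pts(c):
    R=np.array(c["R"]);t=np.array(c["t"]).ravel();v,u=np.mgrid[:480,:640];Z=c["range_z"]
    P=np.stack([(u-c["cx"])/c["fx"]*Z,(v-c["cy"])/c["fy"]*Z,Z],-1)
    return (P-t)@R
E
python3 - <<'E'
from h import *
import pickle
o=readout.observe();print({k:np.round(v,3) for k,v in o.items()},manip.grip_depth)
for n in("scene","side","wrist"):
    c=optics.capture(n);pickle.dump(c,open(f"pics/{n}0.pkl","wb"));cv2.imwrite(f"pics/{n}0.png",c["image"])
    R=np.array(c["R"]);print(n,np.round(-R.T@np.array(c["t"]).ravel()),np.round(R[2],2),c["fx"],c["cx"],c["cy"])
E
```

```text
{'time': np.float64(0.0), 'joints': array([-1.355,  0.577,  0.025,  1.438, -0.015,  1.129, -0.056]), 'qd': array([ 0.   ,  0.001,  0.001, -0.   , -0.   ,  0.   ,  0.   ]), 'joint_torque': array([ 1.0000e-03, -7.6577e+01,  2.2510e+00, -2.8596e+01,  1.5000e-02,
        1.3000e-02,  0.0000e+00]), 'position': array([199.232, 644.45 , 230.455]), 'eef_rot': array([-4.690e-01, -3.106e+00,  3.000e-03]), 'wrist_force': array([ 0.096, -1.035, -0.587]), 'moment': array([-0.013, -0.04 , -0.007]), 'grip_force': np.float64(0.0), 'opening': np.float64(85.069)} 18.700000000000003
scene [-145. -605. 1071.] [ 0.55  0.42 -0.72] 472.74850074021384 319.28163450418526 239.55010318631787
side [563. 748. 790.] [-0.01 -0.77 -0.64] 474.85865141592734 313.0068302865508 235.08540014768914
wrist [123. 668. 374.] [ 0.3  -0.09 -0.95] 405.8778622648129 321.26649906916623 238.58612847128632
```

View pics/scene0.png

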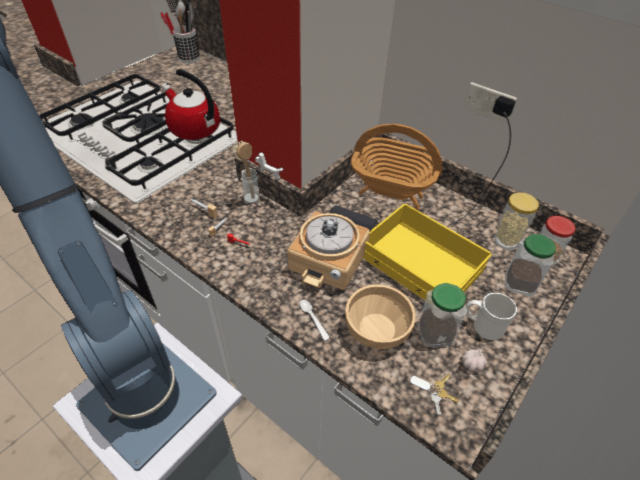

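View pics/side0.png

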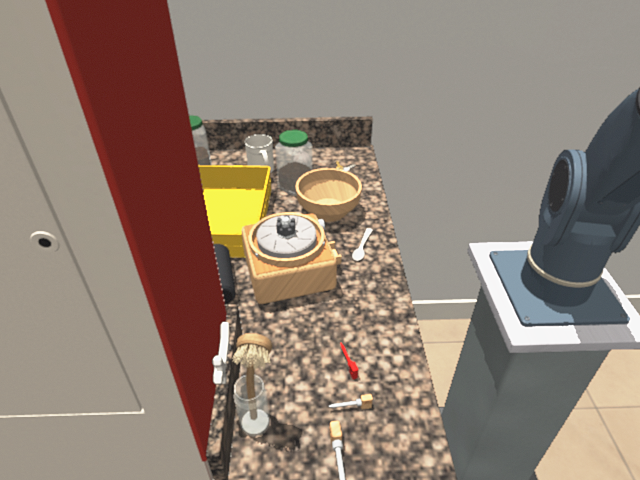

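The scene view shows the mill at (330,240). There are three pin candidates: a red one at (237,240), a beech one at (218,225) and another beech one at (207,210). In the side view the red one is at (350,360), one beech at (352,404) and the other at (338,450). I'll measure them and look at enlarged crops.

```bash
python3 - <<'E'
from h import *
import pickle
s=pickle.load(open("pics/scene0.pkl","rb"));d=pickle.load(open("pics/side0.pkl","rb"));w=pickle.load(open("pics/wrist0.pkl","rb"))
a=cv2.resize(s["image"][190:255,180:260],None,fx=5,fy=5,interpolation=2)
b=cv2.resize(d["image"][330:480,310:400],None,fx=2.6,fy=2.6,interpolation=2)
e=cv2.resize(s["image"][205:290,280:380],None,fx=4,fy=4,interpolation=2)[:, :400]
H=600;can=np.zeros((600,800,3),np.uint8)
can[:325,:400]=a; can[:b.shape[0],400:400+b.shape[1]]=b
ww=cv2.resize(w["image"],(360,270));can[325:595,:360]=ww
cv2.imwrite("pics/comp1.png",can)
P=pts(s)
for u,v in((330,228),(218,225),(207,210),(237,240)):print(u,v,P[v,u].round())
Q=pts(d)
for u,v in((285,224),(367,401),(332,404),(336,428),(341,478)):print(u,v,Q[v,u].round())
E
```

```text
330 228 [593. -74. 162.]
218 225 [494. 288.  18.]
207 210 [517. 365.  20.]
237 240 [486. 196.  18.]
285 224 [608. -54. 158.]
367 401 [463. 291.  28.]
332 404 [523. 278.  -1.]
336 428 [521. 347.  42.]
341 478 [518. 419.  23.]
```

View pics/comp1.png

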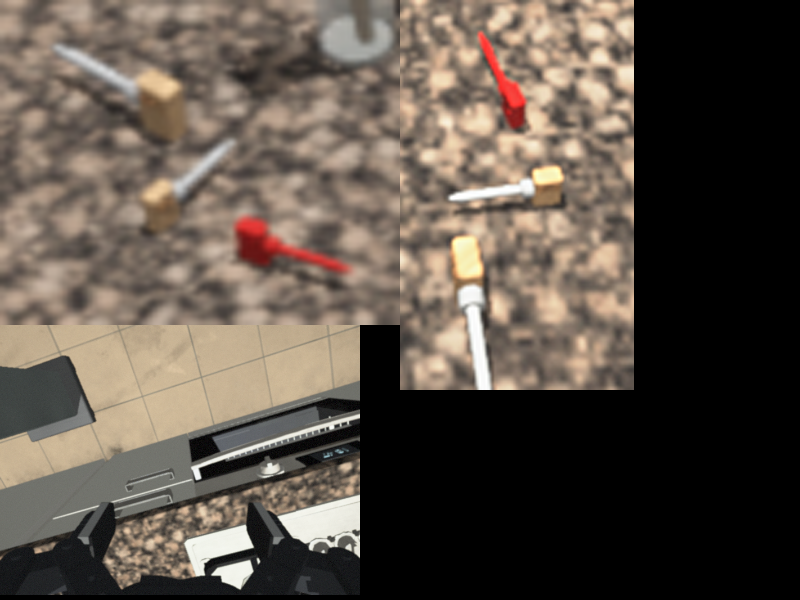

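Three candidates: red at scene (237,240), excluded by colour; the large beech one at (207,210), with its grip top at z 42; and the small beech one at (212,231). The small one has its grip top at z≈28–30 and a tip-to-grip length of about 70 mm, so it is the lock_pin, and the crop confirms this. Next I'll check clearance for the transit, then hover over the nut.

```bash
cat >> h.py <<'E'
from scipy.spatial.transform import Rotation as Ro
def ori(phi):  # tool down, tool x (camera side) at world angle phi
    c,s=np.cos(phi),np.sin(phi)
    return Ro.from_matrix(np.array([[c,s,0],[s,-c,0],[0,0,-1.]])).as_rotvec()
E
python3 - <<'E'
from h import *
import pickle
A=[]
for n in("scene0","side0"):
    c=pickle.load(open(f"pics/{n}.pkl","rb"));P=pts(c)[c["range_z"]>0];A.append(P)
A=np.vstack(A)
for y0 in range(-250,700,50):
    m=(A[:,1]>=y0)&(A[:,1]<y0+50)&(A[:,2]>60)&(A[:,0]>350)&(A[:,0]<1100)
    B=A[m]
    print(y0,[ (x0,int(B[(B[:,0]>=x0)&(B[:,0]<x0+50)][:,2].max())) for x0 in range(350,1100,50) if ((B[:,0]>=x0)&(B[:,0]<x0+50)).any()])
for z in(200,300):
  for phi in (np.pi,np.pi-.5,np.pi+.5):
    q=ik([640,-62,z],ori(phi));print(z,phi,None if q is None else np.round(q,2))
E
```

```text
-250 [(400, 87), (450, 90), (500, 89), (550, 90), (650, 83), (850, 83)]
-200 [(500, 104), (550, 107), (600, 103), (650, 82), (850, 83), (900, 156), (950, 155), (1000, 234)]
-150 [(500, 126), (550, 133), (600, 133), (650, 130), (700, 104), (750, 82), (800, 83), (850, 156), (900, 154), (950, 270), (1000, 268), (1050, 145)]
-100 [(500, 134), (550, 169), (600, 170), (650, 133), (700, 103), (750, 69), (850, 155), (900, 117), (950, 284), (1000, 271), (1050, 156)]
-50 [(450, 99), (500, 129), (550, 162), (600, 161), (650, 133), (700, 71), (750, 70), (850, 156), (900, 90), (950, 284), (1000, 126), (1050, 157)]
0 [(450, 76), (500, 118), (550, 129), (600, 130), (650, 123), (700, 69), (750, 71), (850, 156), (900, 251), (950, 272), (1000, 153), (1050, 155)]
50 [(850, 155), (900, 242), (950, 241), (1000, 156), (1050, 153)]
100 [(650, 108), (700, 663), (750, 656), (800, 642), (850, 629), (900, 615), (950, 602), (1000, 589), (1050, 574)]
150 [(650, 106), (700, 662)]
200 [(650, 148), (700, 674)]
250 [(600, 236), (650, 237), (700, 685)]
300 [(600, 240), (650, 236), (700, 697)]
350 [(650, 107), (700, 709)]
400 [(650, 104), (700, 714), (750, 714), (800, 602), (850, 485), (900, 368), (950, 248), (1000, 133)]
450 []
500 []
550 [(750, 250)]
600 [(400, 61), (450, 61), (500, 60), (550, 61), (600, 60), (650, 128), (700, 166), (750, 285), (800, 145), (850, 61)]
650 [(400, 62), (450, 64), (500, 63), (550, 63), (600, 64), (650, 161), (700, 189), (750, 287), (800, 187), (850, 146)]
200 3.141592653589793 [-0.13  0.57  0.26  1.58 -0.16  1.02  1.74]
200 2.641592653589793 [-0.18  0.58  0.34  1.58 -0.22  1.02  1.29]
200 3.641592653589793 [-0.06  0.56  0.14  1.57 -0.09  1.02  2.18]
300 3.141592653589793 [-0.22  0.51  0.41  1.43 -0.21  1.25  1.78]
300 2.641592653589793 [-0.26  0.52  0.48  1.43 -0.24  1.25  1.32]
300 3.641592653589793 [-0.15  0.49  0.29  1.43 -0.15  1.24  2.23]
```

```bash
python3 - <<'E'
from h import *
import pickle
manip.movep([470,240,350],ori(np.pi-.3))
manip.movep([640,-62,225],ori(np.pi))
manip.wait(.2)
c=optics.capture("wrist");pickle.dump(c,open("pics/w1.pkl","wb"))
P=pts(c)
print(readout.observe()["time"],readout.observe()["position"])
m=(c["range_z"]>0)&(P[...,2]>125)&(P[...,2]<131);u,v=np.where(m)[1],np.where(m)[0]
print("stone",P[m].mean(0),P[m].min(0),P[m].max(0))
m=(P[...,2]>163)&(P[...,2]<169)&(np.hypot(P[...,0]-603,P[...,1]+62)<40)
print("spindle top",m.sum(),P[m].mean(0),P[m].min(0),P[m].max(0))
im=c["image"].copy()
vs,us=np.where(m);print(us.mean(),vs.mean())
cu,cv=int(us.mean()),int(vs.mean())
cr=im[max(cv-75,0):cv+75,max(cu-100,0):cu+100]
out=np.hstack([cv2.resize(cr,(480,360),interpolation=2),cv2.resize(im,(320,240)).repeat(1,0) if 0 else np.pad(cv2.resize(im,(320,240)),((0,120),(0,0),(0,0)))])
cv2.imwrite("pics/w1.png",out)
E
```

```text
3.6 [640.13774748 -60.89595459 225.42265694]
stone [603.00910956 -58.93228724 128.41140854] [ 541.78887084 -127.36409226  125.01196855] [757.7607371  158.15013178 130.9844883 ]
spindle top 975 [606.49406988 -61.72827536 165.75504649] [597.47172683 -70.82649791 163.00658885] [616.53424019 -52.19373423 168.63788231]
319.5220512820513 200.36
```

View pics/w1.png

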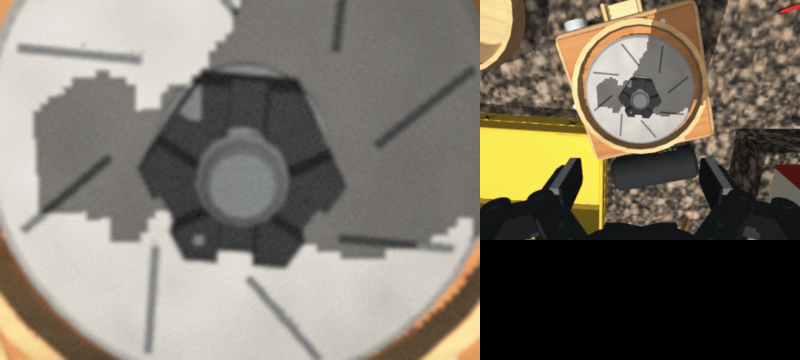

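The wrist view shows the nut around crop (240,180), spindle centre at (606.5, -61.7) and top at z 166, which matches the spec. I now need the hole direction, which should show through the slots from a lower viewpoint.

```bash
cat >> h.py <<'E'
C=np.array([606.5,-61.7])
def look(target,phi,elev,dist):
    """tool pose that puts the wrist camera at azimuth phi, elevation elev (rad) from target, looking at it"""
    th=np.pi/2-elev-0.305
    e=np.array([np.cos(phi),np.sin(phi),0.]);k=np.array([0,0,1.])
    x=np.cos(th)*e-np.sin(th)*k; z=-np.sin(th)*e-np.cos(th)*k
    R=np.c_[x,np.cross(z,x),z]
    cam=np.asarray(target)+dist*(np.cos(elev)*e+np.sin(elev)*k)
    return cam-R@np.array([80,0,-144.]), Ro.from_matrix(R).as_rotvec()
def project(c,X):
    p=np.asarray(X)@np.array(c["R"]).T+np.array(c["t"]).ravel()
    return np.stack([c["fx"]*p[...,0]/p[...,2]+c["cx"],c["fy"]*p[...,1]/p[...,2]+c["cy"]],-1)
E
python3 - <<'E'
from h import *
import pickle
T=[*C,155];ims=[]
for i,a in enumerate((np.pi-.6,np.pi,np.pi+.6)):
    p,r=look(T,a,.80,170)
    try: manip.movep(p,r)
    except manip.Unreachable: print("unreach",a);continue
    manip.wait(.15);c=optics.capture("wrist");pickle.dump(c,open(f"pics/v{i}.pkl","wb"))
    P=pts(c);m=(P[...,2]>163)&(P[...,2]<169)&(np.hypot(P[...,0]-C[0],P[...,1]-C[1])<20)
    print(a,np.round(P[m].mean(0),1),P[m].min(0).round(1),P[m].max(0).round(1),project(c,np.array(T)).round(),readout.observe()["joints"].round(2))
    u,v=project(c,np.array(T)).astype(int)
    im=c["image"][max(v-70,0):v+70,max(u-65,0):u+65].astype(float)
    im=np.clip(255*(im/255)**.6,0,255).astype(np.uint8)
    ims.append(cv2.resize(im,(266,290),interpolation=2)[::-1,::-1])
cv2.imwrite("pics/v.png",np.hstack(ims));print(readout.observe()["time"])
E
```

```text
2.541592653589793 [605.3 -60.2 165.7] [597.2 -70.7 163. ] [615.1 -52.  168.2] [321. 230.] [-0.58  0.49  0.66  2.04 -0.06  0.31  0.98]
3.141592653589793 [604.8 -61.7 165.7] [597.3 -71.4 163. ] [615.6 -52.1 167.8] [320. 234.] [ 0.08  0.38 -0.06  2.08  0.06  0.21  1.54]
3.741592653589793 [605.2 -63.1 165.6] [596.8 -71.6 163. ] [614.9 -52.9 167.5] [319. 233.] [ 0.69  0.51 -0.72  1.97  0.09  0.41  2.19]
6.6917
```

View pics/v.png

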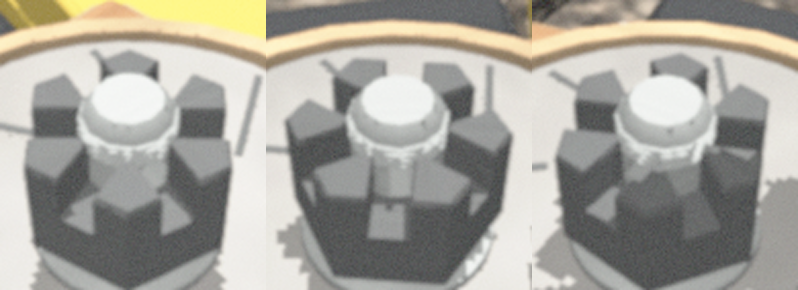

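The three views show the six slots and the spindle; one slot faces roughly azimuth π. I'll measure the nut's phase with a 6th-harmonic fit of the crown mask, and unwrap the spindle's side to find the hole.

```bash
python3 - <<'E'
from h import *
import pickle
rows=[]
for n,az in(("w1",np.pi),("v0",np.pi-.6),("v1",np.pi),("v2",np.pi+.6)):
    c=pickle.load(open(f"pics/{n}.pkl","rb"));P=pts(c);z=c["range_z"]
    # spindle top from image: bright blob near projected centre
    g=cv2.cvtColor(c["image"],cv2.COLOR_BGR2GRAY)
    r=np.hypot(P[...,0]-C[0],P[...,1]-C[1]);
    m=((P[...,2]>164.5)&(P[...,2]<168.5)&(r<13)).astype(np.uint8)
    v,u=np.where(m);
    top=cv2.minEnclosingCircle(P[v,u][:,:2].astype(np.float32))
    # nut crown top
    k=(P[...,2]>154.5)&(P[...,2]<162)&(r>12.5)&(r<19)
    best=[]
    a=np.arctan2(P[k][:,1]-top[0][1],P[k][:,0]-top[0][0]);
    # inverse-density weights: use ray grid over plane z=158.5: uniform angular samples
    A=np.linspace(-np.pi,np.pi,720,endpoint=False);occ=np.zeros(720)
    zt=np.median(P[k][:,2])
    for rr in np.arange(13,18,.5):
        X=np.stack([top[0][0]+rr*np.cos(A),top[0][1]+rr*np.sin(A),0*A+zt],-1);p=np.rint(project(c,X)).astype(int)
        occ+=np.abs(P[p[:,1],p[:,0],2]-zt)<2.5
    ph=np.angle((occ*np.exp(6j*A)).sum()); tooth=ph/6
    slot=(tooth+np.pi/6)
    print(n,"top",np.round(top,2),"zt",round(float(zt),2),"slot mod60 (rel pi):",round(((slot-np.pi+np.pi/6)%(np.pi/3)-np.pi/6),3),"strength",abs((occ*np.exp(6j*A)).sum()/occ.sum()).round(2))
    # unwrap
    aa=np.linspace(-1.3,1.3,260)+np.pi; zz=np.arange(168,145,-.25)
    AA,ZZ=np.meshgrid(aa,zz);X=np.stack([top[0][0]+9.5*np.cos(AA),top[0][1]+9.5*np.sin(AA),ZZ],-1);p=project(c,X).astype(np.float32)
    un=cv2.remap(c["image"],p[...,0],p[...,1],1)
    D=cv2.remap(z,p[...,0],p[...,1],0); zc=(X@np.array(c["R"]).T+np.array(c["t"]).ravel())[...,2]
    dd=np.clip(128+(D-zc)*12,0,255).astype(np.uint8)
    un=np.clip(255*(un/255.)**.6,0,255).astype(np.uint8)
    if n!="w1": rows.append(np.hstack([cv2.resize(un,(390,180)),cv2.cvtColor(cv2.resize(dd,(390,180)),8)]))
im=np.vstack(rows)
for x in(195,585):cv2.line(im,(x,0),(x,6),(0,0,255),2)
cv2.imwrite("pics/un.png",im)
E
```

```text
Traceback (most recent call last):
ValueError: setting an array element with a sequence. The requested array has an inhomogeneous shape after 1 dimensions. The detected shape was (2,) + inhomogeneous part.
```

```bash
cat > meas.py <<'E'
from h import *
import pickle
def nutphase(c,near=C):
    P=pts(c);r=np.hypot(P[...,0]-near[0],P[...,1]-near[1])
    m=(P[...,2]>164.5)&(P[...,2]<168.5)&(r<13)
    ctr=np.array(cv2.minEnclosingCircle(P[m][:,:2].astype(np.float32))[0])
    k=(P[...,2]>154.5)&(P[...,2]<162)&(r>12.5)&(r<19);zt=np.median(P[k][:,2])
    A=np.linspace(-np.pi,np.pi,720,endpoint=False);occ=np.zeros(720)
    for rr in np.arange(13,18,.5):
        X=np.stack([ctr[0]+rr*np.cos(A),ctr[1]+rr*np.sin(A),0*A+zt],-1);p=np.rint(project(c,X)).astype(int)
        occ+=np.abs(P[p[:,1],p[:,0],2]-zt)<2.5
    f=(occ*np.exp(6j*A)).sum()/occ.sum()
    s=np.angle(f)/6+np.pi/6
    return ctr,zt,(s-np.pi+np.pi/6)%(np.pi/3)-np.pi/6,abs(f)
def unwrap(c,ctr):
    aa=np.linspace(-1.3,1.3,260)+np.pi; zz=np.arange(168,145,-.25)
    AA,ZZ=np.meshgrid(aa,zz);X=np.stack([ctr[0]+9.5*np.cos(AA),ctr[1]+9.5*np.sin(AA),ZZ],-1);p=project(c,X).astype(np.float32)
    un=cv2.remap(c["image"],p[...,0],p[...,1],1)
    D=cv2.remap(c["range_z"],p[...,0],p[...,1],0); zc=(X@np.array(c["R"]).T+np.array(c["t"]).ravel())[...,2]
    dd=np.clip(128+(D-zc)*12,0,255).astype(np.uint8)
    un=np.clip(255*(un/255.)**.6,0,255).astype(np.uint8)
    return np.hstack([cv2.resize(un,(390,180)),cv2.cvtColor(cv2.resize(dd,(390,180)),8)])
E
python3 - <<'E'
from meas import *
rows=[]
for n in("w1","v0","v1","v2"):
    c=pickle.load(open(f"pics/{n}.pkl","rb"));r=nutphase(c);print(n,*[np.round(x,3) for x in r])
    if n!="w1":rows.append(unwrap(c,r[0]))
im=np.vstack(rows)
for x in(195,585):cv2.line(im,(x,0),(x,6),(0,0,255),2)
cv2.imwrite("pics/un.png",im)
E
```

```text
w1 [606.697 -61.452] 159.792 -0.085 0.62
v0 [606.621 -61.019] 159.663 -0.082 0.505
v1 [606.307 -62.014] 159.609 -0.084 0.497
v2 [606.617 -62.061] 159.558 -0.088 0.496
```

View pics/un.png

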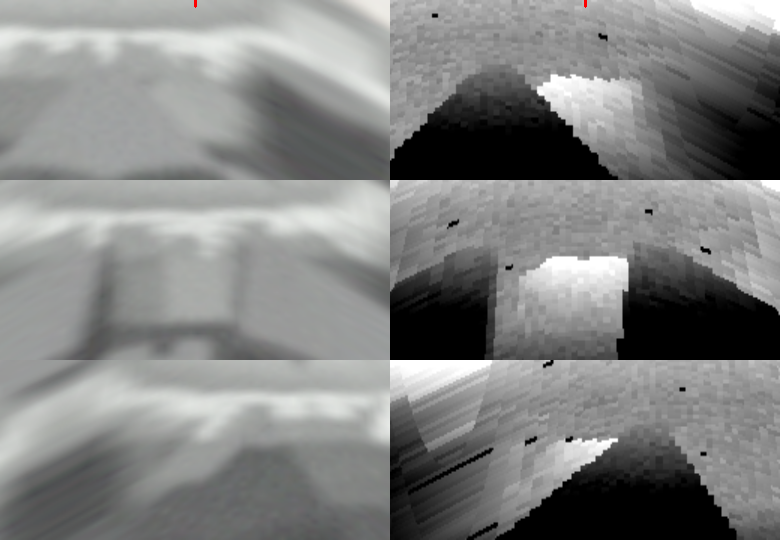

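All views agree that a slot lies at azimuth π−0.085. The hole's edges appear at about −0.42 (v1) and +0.37 (v0), so the hole is at about π−0.03. The slot therefore lines up after 0.99, 2.04 or 3.09 rad clockwise, and feeling the seat decides which. Now I'll grip the nut.

```bash
cat >> h.py <<'E'
PHI0=np.pi+0.439
def st():
    o=readout.observe();return o["time"],np.round(o["position"],2),np.round(o["wrist_force"],1),np.round(o["moment"],3),round(float(o["opening"]),1),round(float(o["grip_force"]),1)
def phi_now():
    R=Ro.from_rotvec(readout.observe()["eef_rot"]).as_matrix();return np.arctan2(R[1,0],R[0,0])%(2*np.pi)
E
python3 - <<'E'
from h import *
manip.movep([*C,205],ori(PHI0));manip.set_gripper(64);manip.wait(.3)
o=readout.observe();e=np.array([*C,205])-o["position"];print(st(),e.round(2),phi_now()-PHI0,o["joints"].round(2))
print(manip.move_linear([C[0]+e[0],C[1]+e[1],150+e[2]],v=120,ori=ori(PHI0),contact_N=12))
print(manip.move_linear([C[0]+e[0],C[1]+e[1],135+e[2]],v=50,ori=ori(PHI0),contact_N=12),st())
manip.wait(.2);print(st())
manip.set_gripper(30);manip.wait(.3);print(st(),phi_now()-PHI0,readout.observe()["joints"].round(3))
E
```

```text
(8.0417, array([606.48, -61.75, 204.97]), array([-0.9, -0.5,  0.1]), array([-0.026,  0.012, -0.007]), 64.1, 0.0) [0.02 0.05 0.03] -8.098472653017552e-05 [ 0.2   0.51 -0.27  1.65  0.16  1.01  1.89]
False
False (9.1, array([606.37, -61.64, 134.79]), array([-0.3,  0.5,  0.6]), array([ 0.051,  0.048, -0.031]), 64.2, 0.0)
(9.3, array([606.66, -61.66, 135.24]), array([ 0.1,  0.5, -1.1]), array([-0.046, -0.019,  0.029]), 64.2, 0.0)
(9.9333, array([606.68, -61.73, 135.39]), array([-2.2, -0.1,  4.9]), array([-0.087,  0.268,  0.009]), 38.6, 60.7) -7.401663056194607e-05 [ 0.188  0.581 -0.258  1.73   0.187  0.855  1.857]
```

```bash
cat >> h.py <<'E'
Z0=135.3
def turn_to(a):
    """put the tool a rad clockwise of PHI0, following the thread down"""
    q=ik([606.6,-61.7,Z0-a*4/(2*np.pi)],ori(PHI0-a)); manip.movej(q)
E
python3 - <<'E'
from h import *
for i in range(1,32):
    a=.1*i; turn_to(a); manip.wait(.05)
    M=np.mean([readout.observe()["moment"][2] for _ in range(1)]);
    o=readout.observe()
    print(round(a,2),"t%.2f"%o["time"],"Mz %.3f"%M,"act %.3f"%(PHI0-phi_now()),o["wrist_force"].round(1),o["joints"].round(2)[6])
    if abs(M)>.33: break
E
```

```text
0.1 t10.23 Mz -0.057 act 0.097 [-0.7 -0.5  4.4] 1.78
0.2 t10.53 Mz -0.106 act 0.196 [-0.8 -1.   5.3] 1.7
0.3 t10.83 Mz -0.076 act 0.296 [-1.2  0.3  4.9] 1.62
0.4 t11.13 Mz -0.123 act 0.396 [-1.  -0.2  4.6] 1.54
0.5 t11.43 Mz -0.116 act 0.496 [-1.2  0.1  4.6] 1.46
0.6 t11.73 Mz -0.053 act 0.596 [-1.1 -0.8  4.3] 1.38
0.7 t12.03 Mz -0.101 act 0.696 [-0.7  1.3  5.5] 1.3
0.8 t12.33 Mz -0.090 act 0.796 [-1.2  1.1  5.4] 1.22
0.9 t12.63 Mz -0.138 act 0.896 [-1.7  1.3  5.5] 1.14
1.0 t12.93 Mz -0.083 act 0.996 [-0.4  0.3  4.9] 1.06
1.1 t13.23 Mz -0.146 act 1.096 [-2.1  1.1  5.1] 0.98
1.2 t13.53 Mz -0.129 act 1.196 [-1.5  0.9  5.6] 0.9
1.3 t13.83 Mz -0.097 act 1.295 [-0.1  1.   5.2] 0.82
1.4 t14.13 Mz -0.086 act 1.396 [-1.4  1.9  5. ] 0.74
1.5 t14.43 Mz -0.100 act 1.496 [-0.   0.9  5.6] 0.66
1.6 t14.73 Mz -0.115 act 1.596 [0.1 2.2 5. ] 0.58
1.7 t15.03 Mz -0.117 act 1.696 [0.3 2.7 5.5] 0.5
1.8 t15.33 Mz -0.122 act 1.796 [1.1 2.1 4.9] 0.42
1.9 t15.63 Mz -0.116 act 1.895 [0.8 2.4 4.6] 0.34
2.0 t15.93 Mz -0.087 act 1.995 [0.5 2.6 4.8] 0.27
2.1 t16.23 Mz -0.137 act 2.094 [0.2 2.6 5.3] 0.19
2.2 t16.53 Mz -0.147 act 2.194 [1.6 4.1 4. ] 0.11
2.3 t16.83 Mz -0.093 act 2.295 [3.7 3.4 4.5] 0.03
2.4 t17.13 Mz -0.053 act 2.394 [3.6 3.8 3.7] -0.05
2.5 t17.43 Mz -0.081 act 2.493 [4.4 5.1 4.8] -0.12
2.6 t17.73 Mz -0.073 act 2.593 [5.2 4.9 3.1] -0.2
2.7 t18.03 Mz -0.076 act 2.693 [5.2 4.7 3.8] -0.28
2.8 t18.33 Mz -0.100 act 2.793 [4.9 4.7 4.2] -0.36
2.9 t18.63 Mz -0.112 act 2.893 [5.4 5.5 3.3] -0.43
3.0 t18.93 Mz -0.100 act 2.993 [5.6 4.5 3.3] -0.51
3.1 t19.23 Mz -0.051 act 3.093 [4.8 3.9 3.6] -0.59
```

```bash
python3 - <<'E'
from h import *
print(st())
for a in(3.11,3.12):
    turn_to(a); 
    M=[]
    for _ in range(4): manip.wait(.05);M.append(readout.observe()["moment"][2])
    print(a,np.round(M,3),"act %.3f"%(PHI0-phi_now()),st())
E
```

```text
(19.2333, array([607.35, -61.49, 133.45]), array([4.8, 3.9, 3.6]), array([ 0.927, -1.213, -0.051]), 38.7, 60.8)
3.11 [0.058 0.037 0.033 0.045] act 3.103 (19.6833, array([607.37, -61.47, 133.45]), array([6.2, 3.7, 4.1]), array([ 0.944, -1.176,  0.045]), 39.0, 60.7)
3.12 [0.017 0.067 0.05  0.068] act 3.113 (20.1333, array([607.36, -61.51, 133.45]), array([5.5, 4.3, 3.5]), array([ 0.887, -1.22 ,  0.068]), 38.8, 60.7)
```

The moment reading is ambiguous and there is side load in the grip. I'll release the nut, look again for its phase, height and hole alignment, then re-grip and creep.

```bash
python3 - <<'E'
from meas import *
manip.set_gripper(64)
p=readout.observe()["position"];manip.move_linear([p[0],p[1],185],v=120)
pp,r=look([*C,155],np.pi,.80,170);manip.movep(pp,r);manip.wait(.15)
c=optics.capture("wrist");pickle.dump(c,open("pics/v3.pkl","wb"))
x=nutphase(c);print(*[np.round(k,3) for k in x],readout.observe()["time"],readout.observe()["joints"].round(2))
u,v=project(c,np.array([*C,155])).astype(int)
im=c["image"][v-70:v+70,u-65:u+65].astype(float);im=np.clip(255*(im/255)**.6,0,255).astype(np.uint8)
im=cv2.resize(im,(270,290),interpolation=2)[::-1,::-1]
un=unwrap(c,x[0]);can=np.zeros((480,780,3),np.uint8);can[:290,:270]=im;can[295:475]=un;cv2.imwrite("pics/v3.png",can)
P=pts(c);r=np.hypot(P[...,0]-C[0],P[...,1]-C[1]);k=(P[...,2]>126)&(P[...,2]<130)&(r>30)&(r<60);print("stone z",np.median(P[k][:,2]))
E
```

```text
[606.062 -61.845] 157.704 -0.056 0.509 22.9917 [ 0.17  0.38 -0.19  2.08  0.29  0.23  1.31]
stone z 128.5116713491614
```

View pics/v3.png

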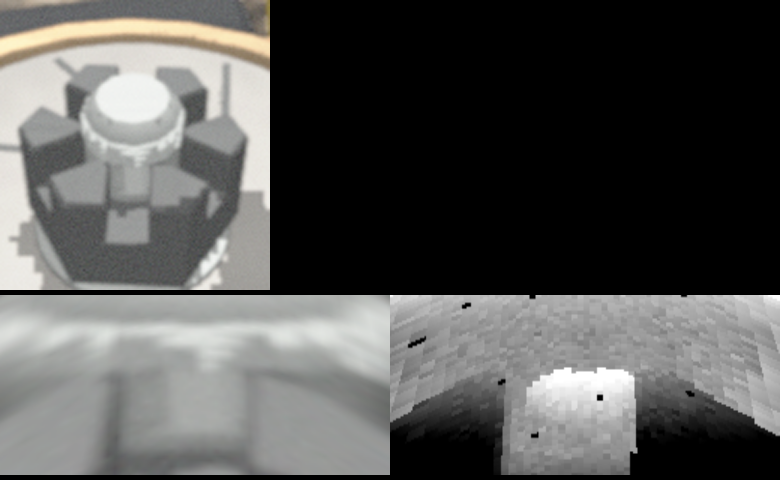

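Nut and gripper turned together: three slots plus, phase now −0.056 and top at z 157.7. In the unwrapped depth, spindle surface shows on the left of the slot at (503–527, 430) but none on the right at 634, so the slot is about 0.1 rad past the hole. I'll re-grip, back off 0.2 rad, and creep up on it while reading the moment.

```bash
cat >> h.py <<'E'
PG=np.pi-.056-np.pi/2+np.pi/3+0 # grip so that tool y lies on a flat normal; k chosen for camera on the robot side
def turn2(b,xy=(607,-61.6)):
    """slot phase b (rad from pi, ccw +); starts at -0.056"""
    manip.movej(ik([*xy,133.3+(b+.056)*4/(2*np.pi)],ori(PG+np.pi/3*0+b+.056)))
def mz(n=4):
    M=[]
    for _ in range(n): manip.wait(.04);M.append(readout.observe()["moment"][2])
    return np.mean(M)
E
python3 - <<'E'
from h import *
print((PG-np.pi))
manip.movep([607,-61.6,185],ori(PG));print(readout.observe()["joints"].round(2))
manip.move_linear([607,-61.6,150],v=120,ori=ori(PG),contact_N=12)
manip.move_linear([607,-61.6,133.3],v=50,ori=ori(PG),contact_N=12);manip.wait(.1);print("free",mz(),st())
manip.set_gripper(30);manip.wait(.2);print("grip",mz(),st())
for b in(.05,.15):turn2(b);print(b,"%.3f"%mz(2))
for b in(.13,.11,.09,.07,.05):
    turn2(b);print(b,"%.3f"%mz(3),"%.3f"%(phi_now()-PG-.056))
print(st())
E
```

```text
-0.5795987755982992
[ 0.05  0.52 -0.04  1.68  0.03  0.94  0.99]
free 0.023634203078166265 (24.9, array([607.14, -61.6 , 133.49]), array([0.2, 0.6, 0.4]), array([ 0.027, -0.009,  0.019]), 64.0, 0.0)
grip 0.03217689735897337 (25.6, array([607.11, -61.57, 133.55]), array([-0.8,  0.5,  5.7]), array([0.045, 0.296, 0.06 ]), 38.9, 60.8)
0.05 0.110
0.15 0.071
0.13 0.060 0.130
0.11 -0.003 0.110
0.09 -0.017 0.090
0.07 0.035 0.070
0.05 0.027 0.050
(28.1417, array([607.08, -61.59, 133.6 ]), array([-0.6, -0.4,  6.1]), array([0.071, 0.335, 0.022]), 38.9, 60.9)
```

```bash
python3 - <<'E'
from meas import *
c=optics.capture("wrist");pickle.dump(c,open("pics/v4.pkl","wb"))
try:print(*[np.round(k,3) for k in nutphase(c)])
except Exception as e:print(e)
for b in(.04,.03,.02,.01):
    turn2(b)
    o=[]
    for _ in range(6):
        s=readout.observe();o.append((round(s["time"],3),round(s["moment"][2],3),round(float(phi_now()-PG-.056),4)));manip.wait(.02)
    print(b,o)
im=c["image"];cv2.imwrite("pics/v4.png",cv2.resize(im[::-1,::-1],(640,480)))
E
```

```text
[606.7   -61.046] 157.77 0.052 0.566
0.04 [(28.442, np.float64(0.113), 0.04), (28.458, np.float64(-0.003), 0.04), (28.475, np.float64(0.059), 0.0401), (28.492, np.float64(0.055), 0.0401), (28.508, np.float64(0.073), 0.0401), (28.525, np.float64(-0.006), 0.0402)]
0.03 [(28.792, np.float64(0.044), 0.03), (28.808, np.float64(0.09), 0.03), (28.825, np.float64(0.017), 0.0301), (28.842, np.float64(0.051), 0.0301), (28.858, np.float64(0.057), 0.03), (28.875, np.float64(0.142), 0.0301)]
0.02 [(29.142, np.float64(0.059), 0.02), (29.158, np.float64(0.113), 0.0201), (29.175, np.float64(0.032), 0.0201), (29.192, np.float64(0.0), 0.0201), (29.208, np.float64(0.053), 0.0201), (29.225, np.float64(0.015), 0.02)]
0.01 [(29.492, np.float64(0.021), 0.01), (29.508, np.float64(0.033), 0.0101), (29.525, np.float64(-0.003), 0.01), (29.542, np.float64(0.05), 0.0101), (29.558, np.float64(0.024), 0.0101), (29.575, np.float64(0.083), 0.0101)]
```

View pics/v4.png

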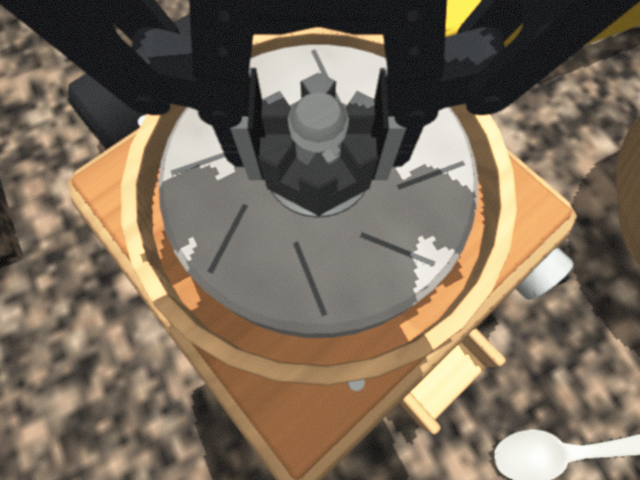

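The nut follows the gripper (phase 0.052 for 0.05 commanded), but the short joint moves seem to spring back and hide the moment. I'll back off again and creep with slow straight-line moves.

```bash
cat >> h.py <<'E'
def slow(b,T,dz=.15,xy=(607,-61.6)):
    z=133.3+(b+.056)*4/(2*np.pi)
    d=np.linalg.norm(np.array([*xy,z])-readout.observe()["position"])
    manip.move_linear([*xy,z],v=max(d,.05)/T,ori=ori(PG+b+.056))
E
python3 - <<'E'
from h import *
turn2(.16)
for b in(.14,.12,.105,.09,.08,.07,.06):
    t=readout.observe()["time"];slow(b,.4);s=readout.observe()
    print(b,"dt %.2f"%(s["time"]-t),"M0 %.3f"%s["moment"][2],"M %.3f"%mz(2),"phi %.4f"%(phi_now()-PG-.056))
print(st())
E
```

```text
0.14 dt 0.25 M0 0.037 M -0.017 phi 0.1400
0.12 dt 0.25 M0 0.007 M 0.019 phi 0.1200
0.105 dt 0.25 M0 0.053 M 0.004 phi 0.1050
0.09 dt 0.25 M0 0.053 M 0.019 phi 0.0901
0.08 dt 0.25 M0 0.045 M 0.026 phi 0.0801
0.07 dt 0.25 M0 0.066 M 0.073 phi 0.0701
0.06 dt 0.25 M0 0.038 M 0.029 phi 0.0601
(32.175, array([607.09, -61.57, 133.63]), array([-2.2,  0.2,  5.3]), array([0.057, 0.226, 0.037]), 38.6, 60.9)
```

```bash
python3 - <<'E'
from h import *
def rd(tag,n=3):
    for _ in range(n):
        s=readout.observe();print(tag,"t%.2f"%s["time"],"M",s["moment"].round(3),"tau",s["joint_torque"][[4,5,6]].round(3),"F",s["wrist_force"].round(1),"op %.2f"%s["opening"]);manip.wait(.03)
rd("now")
turn2(.22);rd("ccw .22")
turn2(.12);rd("cw .12")
turn2(.10);rd(".10",2)
turn2(.08);rd(".08",2)
turn2(.06);rd(".06",2)
E
```

```text
now t32.17 M [0.057 0.226 0.037] tau [ 0.06  -0.467 -0.055] F [-2.2  0.2  5.3] op 38.56
now t32.21 M [0.076 0.336 0.074] tau [ 0.06  -0.467 -0.052] F [-1.6  0.2  5.2] op 38.89
now t32.24 M [0.101 0.315 0.015] tau [ 0.061 -0.467 -0.052] F [-1.2  0.9  5.7] op 39.19
ccw .22 t32.52 M [0.076 0.299 0.097] tau [ 0.238 -0.442  0.558] F [-1.5  0.3  6.4] op 38.85
ccw .22 t32.56 M [0.058 0.31  0.088] tau [ 0.162 -0.454  0.176] F [-1.6  0.5  4.7] op 38.75
ccw .22 t32.59 M [0.028 0.303 0.088] tau [ 0.105 -0.459  0.011] F [-1.5  1.3  5.8] op 38.66
cw .12 t32.88 M [ 0.058  0.271 -0.076] tau [ 0.078 -0.475 -0.298] F [-1.1 -0.7  4.9] op 38.94
cw .12 t32.91 M [ 0.056  0.235 -0.107] tau [ 0.123 -0.466 -0.062] F [-0.4  0.4  4.9] op 38.91
cw .12 t32.94 M [ 0.08   0.31  -0.117] tau [ 0.157 -0.463  0.039] F [-1.2 -0.3  6. ] op 38.66
.10 t33.23 M [ 0.047  0.275 -0.027] tau [ 0.07  -0.468 -0.092] F [-1.2 -0.3  6.3] op 38.71
.10 t33.26 M [ 0.019  0.293 -0.019] tau [ 0.084 -0.466 -0.042] F [-1.7  0.7  4.6] op 38.59
.08 t33.54 M [0.043 0.324 0.015] tau [ 0.069 -0.468 -0.093] F [-1.7 -0.2  5.3] op 39.14
.08 t33.58 M [-0.016  0.321  0.038] tau [ 0.082 -0.466 -0.043] F [-1.5 -0.2  6. ] op 38.56
.06 t33.86 M [0.01  0.239 0.03 ] tau [ 0.068 -0.468 -0.093] F [-1.7  0.5  4.8] op 38.86
.06 t33.89 M [0.094 0.325 0.051] tau [ 0.081 -0.467 -0.043] F [-0.8  0.2  5.2] op 38.87
```

Small steps read about zero here. To interpret that I'll compare with the same creep one slot back, where the nut is known to be loose if the seat is where I think it is.

```bash
python3 - <<'E'
from h import *
def rd(tag,n=2,w=.03):
    o=[]
    for _ in range(n):
        s=readout.observe();o.append((s["moment"][2].round(3),s["joint_torque"][6].round(3)));manip.wait(w)
    print(tag,"t%.2f"%s["time"],[tuple(map(float,x)) for x in o])
turn2(1.2);rd("ccw 1.2",2)
turn2(1.1);rd("cw 1.1",5,.06)
for b in(1.08,1.06,1.04,1.02):turn2(b);rd(b,2)
turn2(.16);rd("fast .16",3)
for b in(.14,.12,.10,.08,.06):turn2(b);rd(b,1,.01)
rd("end",3)
print(st())
E
```

```text
ccw 1.2 t34.84 [(0.126, 0.01), (0.084, -0.054)]
cw 1.1 t35.36 [(-0.122, -0.305), (-0.072, 0.021), (-0.047, 0.09), (-0.09, 0.103), (-0.135, 0.104)]
1.08 t35.70 [(0.001, -0.093), (0.014, -0.041)]
1.06 t36.02 [(-0.037, -0.094), (-0.048, -0.043)]
1.04 t36.33 [(0.044, -0.094), (0.05, -0.043)]
1.02 t36.65 [(-0.016, -0.094), (0.007, -0.043)]
fast .16 t37.46 [(-0.112, -0.099), (-0.126, 0.025), (-0.142, 0.075)]
0.14 t37.74 [(0.029, -0.092)]
0.12 t38.00 [(0.002, -0.093)]
0.1 t38.26 [(0.015, -0.093)]
0.08 t38.52 [(-0.012, -0.093)]
0.06 t38.77 [(0.014, -0.092)]
end t38.85 [(0.065, -0.076), (-0.037, -0.035), (-0.037, -0.02)]
(38.8833, array([607.14, -61.56, 133.62]), array([-1.1,  0.5,  6.1]), array([0.114, 0.388, 0.024]), 39.1, 61.0)
```

Turning clockwise should give a positive reaction on the tool, so the −0.1 residuals are spring-back readings, and readings taken after a stop tell me little. A linear move with a low contact threshold gets interrupted mid-motion, so the moment can be read while the nut is still turning.

```bash
python3 - <<'E'
from h import *
def pose(b):return [607,-61.6,133.3+(b+.056)*4/(2*np.pi)],ori(PG+b+.056)
def go(b,N):
    p,o=pose(b);p0=readout.observe();d=np.linalg.norm(np.array(p)-p0["position"])
    hit=manip.move_linear(p,v=d/.5,ori=o,contact_N=N);s=readout.observe()
    print("->%.2f"%b,hit,"b=%.4f"%(phi_now()-PG-.056),"t%.3f"%s["time"],"M %.3f"%s["moment"][2],"tau %.3f"%s["joint_torque"][6],"qd %.3f"%s["qd"][6])
for N in(1.2,1.8):
    turn2(.3);manip.wait(.1)
    for k in range(3):go(.06,N)
turn2(.06);print(st())
E
```

```text
->0.06 True b=0.2086 t39.492 M -0.120 tau -2.042 qd 0.121
->0.06 True b=0.0784 t39.700 M -0.093 tau -1.831 qd 0.108
->0.06 False b=0.0621 t39.950 M -0.057 tau -0.087 qd 0.003
->0.06 False b=0.0616 t40.742 M -0.062 tau -0.150 qd 0.011
->0.06 False b=0.0619 t40.992 M -0.144 tau 0.104 qd -0.001
->0.06 False b=0.0619 t41.242 M -0.139 tau 0.104 qd -0.001
(41.4917, array([607.14, -61.59, 133.6 ]), array([-1.5,  0.4,  6.4]), array([ 0.112,  0.354, -0.149]), 38.8, 61.0)
```

The lag and sign data suggest the nut is still running at 0.1 N m here. An offline check against known heights (spindle top 166, stone 128) in the saved views should show how far above the seat the nut is.

```bash
python3 - <<'E'
from meas import *
for n in("w1","v0","v1","v2","v3","v4"):
    c=pickle.load(open(f"pics/{n}.pkl","rb"));P=pts(c);ctr=nutphase(c)[0];s=nutphase(c)[2]
    dx,dy=P[...,0]-ctr[0],P[...,1]-ctr[1];r=np.hypot(dx,dy);a=np.arctan2(dy,dx)
    off=np.abs((a-np.pi-s-np.pi/6+np.pi/6)%(np.pi/3)-np.pi/6) # distance from tooth centre
    def md(m):
        return (np.round(np.mean(P[m][:,2]),2),int(m.sum()))
    print(n,"top",md((r<5.5)&(P[...,2]>160)),"tooth",md((r>13)&(r<18)&(off<.15)&(P[...,2]>155)&(P[...,2]<162)),"stone",md((r>26)&(r<40)&(abs(P[...,2]-128)<4)),"ring",md((r>75)&(r<82)&(abs(P[...,2]-121)<4)))
E
```

```text
w1 top (np.float64(166.49), 360) tooth (np.float64(159.9), 505) stone (np.float64(128.54), 7626) ring (np.float64(120.98), 8787)
v0 top (np.float64(166.53), 426) tooth (np.float64(159.71), 612) stone (np.float64(128.55), 9182) ring (np.float64(120.94), 13206)
v1 top (np.float64(166.5), 424) tooth (np.float64(159.68), 628) stone (np.float64(128.51), 8849) ring (np.float64(120.93), 13959)
v2 top (np.float64(166.43), 416) tooth (np.float64(159.7), 596) stone (np.float64(128.47), 9052) ring (np.float64(120.89), 13615)
v3 top (np.float64(166.47), 425) tooth (np.float64(157.78), 566) stone (np.float64(128.52), 8878) ring (np.float64(120.94), 14074)
v4 top (np.float64(166.53), 792) tooth (np.float64(157.87), 1007) stone (np.float64(128.55), 9304) ring (np.float64(120.93), 14618)
```

```bash
cat >> meas.py <<'E'
def heights(c):
    P=pts(c);ctr,_,s,_=nutphase(c)
    dx,dy=P[...,0]-ctr[0],P[...,1]-ctr[1];r=np.hypot(dx,dy);a=np.arctan2(dy,dx)
    off=np.abs((a-np.pi-s)%(np.pi/3)-np.pi/6)
    f=lambda m:(round(float(np.median(P[m][:,2])),2),round(float(P[m][:,2].std()),2),int(m.sum()))
    return f((r<5.5)&(P[...,2]>160)),f((r>14)&(r<17.5)&(off<.1)&(P[...,2]>154)&(P[...,2]<163)),f((r>26)&(r<40)&(abs(P[...,2]-128)<4))
E
python3 - <<'E'
from meas import *
for n in("w1","v0","v1","v2","v3","v4"):
    c=pickle.load(open(f"pics/{n}.pkl","rb"));t,k,s=heights(c)
    print(n,t,k,s,"underside-132: %.2f"%(k[0]-(s[0]-128+(t[0]-s[0]-38)*.8)-158))
E
```

```text
w1 (166.5, 0.63, 360) (159.97, 0.65, 241) (128.53, 0.67, 7626) underside-132: 1.46
v0 (166.53, 0.43, 426) (159.85, 0.46, 278) (128.55, 0.54, 9182) underside-132: 1.32
v1 (166.51, 0.44, 424) (159.9, 0.54, 282) (128.51, 0.54, 8849) underside-132: 1.39
v2 (166.45, 0.44, 416) (159.78, 0.45, 280) (128.47, 0.55, 9052) underside-132: 1.33
v3 (166.51, 0.47, 425) (157.87, 0.45, 280) (128.51, 0.54, 8878) underside-132: -0.64
v4 (166.54, 0.5, 792) (157.87, 0.53, 485) (128.55, 0.59, 9304) underside-132: -0.67
```

Against same-image references, the nut's underside started 1.38 mm above the washer and is now 0.65 mm below it, so the seat came about 2.15 rad into the turn. This slot is therefore the first one lined up past the seat; the previous one would be loose. Next I'll release and check the slot/hole alignment numerically.

```bash
cat >> meas.py <<'E'
def gaps(c):
    P=pts(c);r0=np.hypot(P[...,0]-C[0],P[...,1]-C[1]);m=(r0<13)&(P[...,2]>165.2)&(P[...,2]<168)
    ctr=P[m][:,:2].mean(0) # plain centroid of the spindle's top face
    q=(r0<9.5)&(P[...,2]>165.2);
    aa=np.linspace(-.9,.9,361);zz=np.arange(150,154.6,.25);AA,ZZ=np.meshgrid(aa+np.pi,zz)
    X=np.stack([ctr[0]+9.5*np.cos(AA),ctr[1]+9.5*np.sin(AA),ZZ+.5],-1);p=project(c,X).astype(np.float32)
    D=cv2.remap(c["range_z"],p[...,0],p[...,1],0);zc=(X@np.array(c["R"]).T+np.array(c["t"]).ravel())[...,2]
    d=np.median(D-zc,0);lab=np.where(d>1.6,'H',np.where(d<-1.5,'T','s'));
    ch=[i for i in range(1,361) if lab[i]!=lab[i-1]]
    return ctr.round(2),lab[0],[(round(float(aa[i]),3),str(lab[i])) for i in ch]
E
python3 - <<'E'
from meas import *
for n in("v0","v1","v2","v3"):
    print(n,*gaps(pickle.load(open(f"pics/{n}.pkl","rb"))))
manip.set_gripper(64)
p=readout.observe()["position"];manip.move_linear([p[0],p[1],188],v=200)
pp,r=look([*C,155],np.pi,.80,170);manip.movep(pp,r);manip.wait(.1)
c=optics.capture("wrist");pickle.dump(c,open("pics/v5.pkl","wb"))
print("v5",*gaps(c),nutphase(c)[2],heights(c),readout.observe()["time"])
E
```

```text
v0 [606.28 -60.88] T [(-0.14, 'H'), (0.34, 's'), (0.49, 'T')]
v1 [606.01 -61.74] T [(-0.555, 's'), (-0.505, 'H'), (0.285, 'T')]
v2 [606.25 -62.38] T [(-0.685, 's'), (-0.515, 'H'), (-0.155, 'T'), (0.805, 's'), (0.815, 'H'), (0.885, 's'), (0.9, 'H')]
v3 [606.   -61.63] T [(-0.515, 's'), (-0.465, 'H'), (0.365, 'T')]
v5 [606.04 -61.63] T [(-0.365, 'H'), (0.505, 'T')] 0.05608053204835006 ((166.51, 0.44, 429), (157.97, 0.49, 258), (128.5, 0.54, 8956)) 43.1667
```

```bash
python3 - <<'E'
from meas import *
rows=[]
for n in("v3","v5"):
    c=pickle.load(open(f"pics/{n}.pkl","rb"));u,v=project(c,np.array([*C,155])).astype(int)
    im=c["image"][v-50:v+50,u-65:u+65].astype(float);im=np.clip(255*(im/255)**.55,0,255).astype(np.uint8)
    im=cv2.resize(im,(390,300),interpolation=2)[::-1,::-1]
    d=c["range_z"][v-50:v+50,u-65:u+65];P=pts(c)[v-50:v+50,u-65:u+65]
    rr=np.hypot(P[...,0]-606.6,P[...,1]+61.7);dd=np.clip(rr*12,0,255).astype(np.uint8) # radius map: hole = dark
    dd=cv2.cvtColor(cv2.resize(dd,(390,300),interpolation=0)[::-1,::-1],8)
    rows.append(np.hstack([im,dd]))
cv2.imwrite("pics/v5.png",np.vstack(rows))
E
```

```text
(no output)
```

View pics/v5.png

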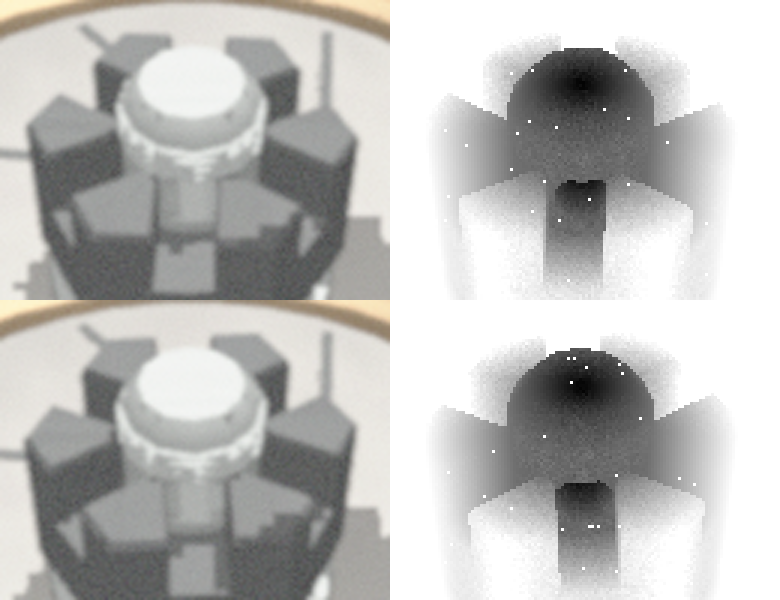

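v5 shows the hole filling the slot, in the radius map from x≈554 to 612 against slot walls at 555 and 618. The slot is about 0.035 rad short of centred, so I'll close that clockwise in small steps, release, then go and look at the pin.

```bash
python3 - <<'E'
from meas import *
o=ori(PG+.112)
manip.movep([607,-61.6,180],o)
manip.move_linear([607,-61.6,133.37],v=110,ori=o,contact_N=15)
manip.set_gripper(30);manip.wait(.1)
for b in(.045,.035,.025,.018):turn2(b);print(b,"%.3f"%mz(1))
manip.set_gripper(60)
p=readout.observe()["position"];manip.move_linear([p[0],p[1],190],v=220);print(readout.observe()["time"])
manip.movep([470,285,150],ori(np.pi-.2));manip.wait(.1)
c=optics.capture("wrist");pickle.dump(c,open("pics/p1.pkl","wb"));print(st())
im=c["image"];P=pts(c);v,u=np.mgrid[:480,:640]
near=(np.hypot(P[...,0]-463,P[...,1]-291)<40)&(P[...,2]>26.5)&(P[...,2]<35)
print("block top",near.sum(),P[near].mean(0).round(1),cv2.minAreaRect(P[near][:,:2].astype(np.float32)))
sh=(np.hypot(P[...,0]-500,P[...,1]-283)<45)&(P[...,2]>12)&(P[...,2]<24)
Q=P[sh];print("shank",sh.sum(),Q.mean(0).round(1),Q.min(0).round(1),Q.max(0).round(1))
cv2.imwrite("pics/p1.png",im)
E
```

```text
0.045 -0.000
0.035 -0.014
0.025 0.061
0.018 0.065
46.8083
(48.3583, array([470.97, 283.77, 150.04]), array([-0. ,  0.5,  0.8]), array([-0.001, -0.024,  0.007]), 59.9, 0.0)
block top 509 [462.6 286.2  29.9] ((462.96209716796875, 285.984375), (19.927608489990234, 12.578045845031738), 5.612793922424316)
shank 624 [497.4 290.3  19.2] [456.  279.1  12.3] [530.6 295.6  24. ]
```

The block top measures 19.9 × 12.6 mm at (463.0, 286.0), z≈30, and the shank ends at x≈531, matching the described lock_pin. I'll fit its direction and grasp it.

```bash
python3 - <<'E'
from meas import *
c=pickle.load(open("pics/p1.pkl","rb"));P=pts(c)
m=(P[...,2]>15.5)&(P[...,2]<23)&(P[...,0]>483)&(P[...,0]<524)&(abs(P[...,1]-290)<7)
l=cv2.fitLine(P[m][:,:2].astype(np.float32),cv2.DIST_HUBER,0,.01,.01).ravel();l*=np.sign(l[0]);th=np.arctan2(l[1],l[0])
b=np.array([462.96,285.98]);n=np.array([-np.sin(th),np.cos(th)])
print("theta",th,"block off line",n@(b-l[2:4]),"n",m.sum())
assert 0<th<.2
o=ori(np.pi+th)
manip.set_gripper(46)
manip.movep([*b,60],o);manip.wait(.05);e=np.array([*b,60])-readout.observe()["position"];print(e.round(2))
print(manip.move_linear([b[0]+e[0],b[1]+e[1],4+e[2]],v=90,ori=o,contact_N=8));print(st())
manip.set_gripper(5);manip.wait(.1);print(st(),phi_now()-np.pi)
p=readout.observe()["position"];manip.move_linear([p[0],p[1],215],v=260);manip.wait(.05);print(st())
c=optics.capture("wrist");pickle.dump(c,open("pics/p2.pkl","wb"))
E
```

```text
theta 0.11541192 block off line -0.14977746113970872 n 430
[-0.93 -0.43 -1.2 ]
False
(49.9333, array([462.34, 285.77,   3.27]), array([0.6, 0.3, 0.5]), array([-0.009, -0.031,  0.026]), 46.3, 0.0)
(50.4333, array([462.32, 285.69,   3.44]), array([-1.6, -1.4,  5. ]), array([-0.151,  0.159, -0.035]), 11.2, 58.6) 0.11528228210980584
(51.45, array([461.57, 285.08, 213.41]), array([ 0.6, -1.2, -0.2]), array([-0.021,  0.042,  0.002]), 10.8, 58.4)
```

```bash
cat >> h.py <<'E'
CN=np.array([607.0,-61.6]);PSI=0.02;D=np.array([np.cos(PSI),np.sin(PSI)])
def tcp(back,z=139.94):return np.array([*(CN-(38.6+back)*D),z])
E
python3 - <<'E'
from meas import *
o=ori(np.pi+PSI);T=tcp(62)
manip.movep([T[0],T[1],195],o)
manip.move_linear(T,v=120,ori=o,contact_N=12);manip.wait(.15)
e=T-readout.observe()["position"];manip.move_linear(T+e,v=20,ori=o);manip.wait(.1)
p=readout.observe()["position"];print(st(),(T-p).round(2),phi_now()-np.pi)
c=optics.capture("wrist");pickle.dump(c,open("pics/p3.pkl","wb"));P=pts(c)
m=(P[...,2]>150)&(P[...,2]<161)&(P[...,0]>p[0]+24)&(P[...,0]<p[0]+56)&(abs(P[...,1]-p[1])<7)
Q=P[m];print(m.sum())
if m.sum()>30:
    l=cv2.fitLine(Q[:,:2].astype(np.float32),cv2.DIST_HUBER,0,.01,.01).ravel();l*=np.sign(l[0]);th=np.arctan2(l[1],l[0])
    print("theta",th,"line y at axis",l[3]+(CN[0]-l[2])*np.tan(th))
    for a in(24,34,44):
        k=(Q[:,0]>p[0]+a)&(Q[:,0]<p[0]+a+12);print(a,k.sum(),"z95 %.2f"%np.percentile(Q[k][:,2],85) if k.any() else "","y %.2f"%Q[k][:,1].mean())
r=np.hypot(P[...,0]-606.5,P[...,1]+61.7);k=(r<13)&(P[...,2]>165.2)&(P[...,2]<168);print("spindle",k.sum(),P[k].mean(0).round(2))
try:print(nutphase(c))
except Exception as x:print(x)
cv2.imwrite("pics/p3.png",c["image"][::-1,::-1])
E
```

```text
(53.9333, array([505.83, -63.8 , 139.25]), array([-0.2, -0.5, -0.5]), array([-0.027,  0.004,  0.004]), 11.2, 58.4) [0.59 0.19 0.69] 0.01992618637438115
885
theta 0.03533869 line y at axis -60.901328059549996
24 413 z95 155.40 y -63.30
34 389 z95 155.39 y -63.05
44 217 z95 155.37 y -62.92
spindle 0 [nan nan nan]
index -9223372036854775808 is out of bounds for axis 0 with size 480<stdin>:15: RuntimeWarning: Mean of empty slice.
  ret = um.true_divide(
  return _methods._mean(a, axis=axis, dtype=dtype,
  ret = ret.dtype.type(ret / rcount)
meas.py:10: RuntimeWarning: invalid value encountered in cast
  X=np.stack([ctr[0]+rr*np.cos(A),ctr[1]+rr*np.sin(A),0*A+zt],-1);p=np.rint(project(c,X)).astype(int)
```

The pin sits square in the grip: yaw about 0.02, top of shank z 155.4, line passing the spindle axis within a few tenths. The offset is just my over-correction of a settling transient, so I'll command the true line and insert with a light contact guard.

```bash
python3 - <<'E'
from h import *
o=ori(np.pi+PSI)
manip.move_linear(tcp(62),v=20,ori=o);manip.wait(.3);print(st(),tcp(62).round(2))
print(manip.move_linear(tcp(30),v=40,ori=o,contact_N=5),st())
h=manip.move_linear(tcp(5),v=30,ori=o,contact_N=5);print(h,st())
if not h:
    h=manip.move_linear(tcp(-2.5),v=10,ori=o,contact_N=4);print(h,st(),tcp(0).round(2))
    manip.wait(.2);print(st())
E
```

```text
(54.5333, array([506.4 , -63.6 , 139.92]), array([-0. ,  0.2,  0.1]), array([-0.017,  0.001, -0.013]), 11.0, 58.4) [506.42 -63.61 139.94]
False (55.4833, array([538.13, -63.01, 139.88]), array([-0.3, -0.3, -0.1]), array([ 0.013,  0.013, -0.002]), 11.1, 58.4)
False (56.4667, array([563.2 , -62.5 , 139.89]), array([-0.4, -0.2,  0.2]), array([-0.036,  0.   ,  0.019]), 10.8, 58.4)
True (57.0333, array([567.89, -62.37, 139.35]), array([ 0.1,  0. , -1. ]), array([ 0.013, -0.011, -0.006]), 10.9, 58.5) [568.41 -62.37 139.94]
(57.2333, array([567.8 , -62.38, 139.15]), array([1.4, 0.4, 0.2]), array([-0.068, -0.067, -0.036]), 11.2, 58.5)
```

Contact came at x=567.9, where the collar was expected (568.4 ± 1). I'll give it one light seating touch, then release, retract and verify.

```bash
python3 - <<'E'
from meas import *
o=ori(np.pi+PSI)
print(manip.move_linear(tcp(-1.5,139.7),v=6,ori=o,contact_N=3),st())
manip.set_gripper(40);manip.wait(.1);print(st())
p=readout.observe()["position"];manip.move_linear([p[0],p[1],200],v=200)
p_,r=look([590,-62,155],np.pi+.5,.80,190);manip.movep(p_,r);manip.wait(.1)
c=optics.capture("wrist");pickle.dump(c,open("pics/f.pkl","wb"));P=pts(c)
print(readout.observe()["time"],readout.observe()["wrist_force"].round(1))
m=(P[...,2]>160)&(P[...,0]>545)&(P[...,0]<585)&(abs(P[...,1]+62)<15);Q=P[m]
print("block top",m.sum(),Q.mean(0).round(1),cv2.minAreaRect(Q[:,:2].astype(np.float32)) if m.sum()>5 else "")
print("spindle",gaps(c)[0],heights(c)[0])
u,v=project(c,np.array([590,-62,155.])).astype(int)
im=c["image"][max(v-100,0):v+100,max(u-130,0):u+130].astype(float);im=np.clip(255*(im/255)**.65,0,255).astype(np.uint8)
cv2.imwrite("pics/f.png",cv2.resize(im,None,fx=2.5,fy=2.5,interpolation=2)[::-1,::-1])
E
```

```text
True (57.5333, array([568.08, -62.35, 139.  ]), array([-1.6, -1. ,  3.1]), array([-0.049,  0.012, -0.038]), 11.1, 58.7)
(58.025, array([567.62, -62.39, 138.54]), array([ 0.2,  0. , -0.1]), array([-0.001, -0.028,  0.015]), 39.9, 0.0)
59.4083 [ 0.5  1.2 -0.3]
block top 6135 [557.4 -58.6 231. ] ((560.9166870117188, -62.00321960449219), (31.874088287353516, 29.944156646728516), 0.19033850729465485)
spindle [606.2  -62.22] (166.44, 0.42, 283)
```

View pics/f.png

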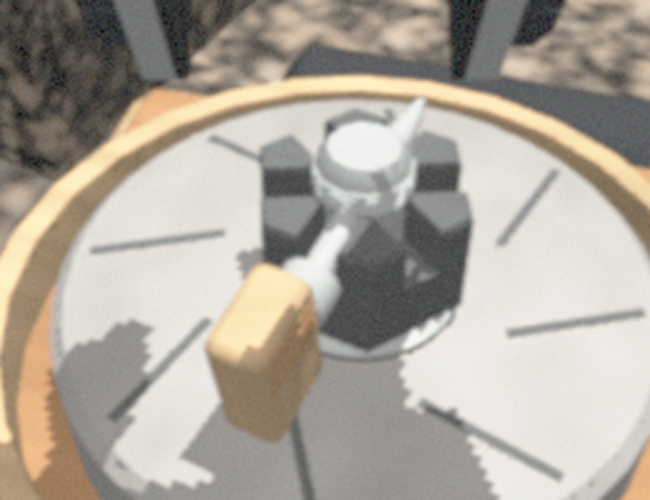

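The pin passes through slot and spindle with its tip showing on the far side at (415,115), hanging with a slight tilt. I'll measure the collar gap from the saved picture.

```bash
python3 - <<'E'
from meas import *
c=pickle.load(open("pics/f.pkl","rb"));P=pts(c);hsv=cv2.cvtColor(c["image"],cv2.COLOR_BGR2HSV)
m=(hsv[...,1]>60)&(P[...,2]>128)&(P[...,2]<172)&(P[...,0]>545)&(P[...,0]<590)&(abs(P[...,1]+62)<14)
Q=P[m];print(m.sum(),Q.min(0).round(1),Q.max(0).round(1))
# top face: upward-facing part = for each x bin the highest z
for x in range(552,586,3):
    k=(abs(Q[:,0]-x)<1.5)
    if k.sum()>5:print(x,k.sum(),"zmax %.1f"%np.percentile(Q[k][:,2],95),"y %.1f"%Q[k][:,1].mean())
m=(hsv[...,1]<60)&(P[...,2]>140)&(P[...,2]<166)&(P[...,0]>574)&(P[...,0]<598)&(abs(P[...,1]+62)<5)
S=P[m]
for x in range(575,598,2):
    k=(abs(S[:,0]-x)<1)
    if k.sum()>2:print("shank",x,k.sum(),"zmax %.1f"%np.percentile(S[k][:,2],90),"ywid %.1f %.1f"%(S[k][:,1].min(),S[k][:,1].max()))
m=(P[...,0]>618)&(P[...,0]<650)&(abs(P[...,1]+62)<5)&(P[...,2]>148)&(P[...,2]<175);T=P[m];print("tip x max",T.max(0).round(1) if m.any() else None)
E
```

```text
2323 [556.4 -69.4 128.4] [587.6 -50.8 163.3]
558 553 zmax 160.1 y -63.7
561 466 zmax 160.7 y -65.2
564 300 zmax 161.3 y -65.7
567 299 zmax 161.8 y -65.7
570 280 zmax 162.3 y -65.7
573 274 zmax 162.5 y -65.3
576 122 zmax 162.2 y -66.5
579 9 zmax 150.7 y -67.6
shank 579 7 zmax 154.0 ywid -67.0 -65.9
shank 581 35 zmax 155.3 ywid -66.9 -59.2
shank 583 79 zmax 155.6 ywid -67.0 -57.5
shank 585 49 zmax 155.4 ywid -67.0 -57.6
shank 587 75 zmax 156.7 ywid -67.0 -57.0
shank 589 78 zmax 157.5 ywid -66.9 -57.1
shank 591 76 zmax 157.6 ywid -66.7 -57.0
shank 593 72 zmax 157.8 ywid -66.9 -57.0
shank 595 70 zmax 157.7 ywid -67.0 -57.1
shank 597 142 zmax 162.4 ywid -66.8 -57.0
tip x max [635.8 -57.  159.2]
```

The pin is home: the collar end sits at the nut's flat (block centre 38 mm from the axis, tip at x 636 as expected), and the gripper is clear. Handing in.

```bash
python3 -c "
from h import *
print(manip.hand_in())"
```

```text
the job is handed in; nothing more can be done
None
```

The job is handed in: the nut is at the slot I judged first past the seat, and the pin is through with its collar at the nut, let go and tilted about 0.16 rad. I never clearly felt the seat's moment jump (I read at most about 0.15 N m), so I chose that slot from the nut's measured height, after overshooting it by about 0.08 rad and turning back, once by a full slot.

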